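Weigh a rubber mount on the balance

TASK

Weigh the rubber mount that stands on the balance: thread the bored weights you need from the tray over the stem of the empty pan, so that they sit flat on it, and trim with the sliding poise until the beam swings free and comes to rest level. Find the stem and set the weights down by feel, and never drop, press or knock them hard on the pan or stem (15 N is too much for the knife edges); leave the mount on its pan, the weights you do not use upright in the tray, and the other things where they are.

Things in the scene. Friction and masses are not known exactly. Their poses are not given: they have to be found in the camera images.
- balance: Grey equal-arm balance, 150 x 300 mm base on rubber feet, fixed. Origin: centre of its underside, on the table. y runs along the beam: mount's pan on +y, weight pan on -y, each 120 mm from the middle; the poise bar is parallel, 100 mm to -x (robot side). Pan tops at 125 mm when level. A pointer stands up to 200 mm in the middle before a 60 mm wide white scale plate.
- pan_w_nominal (a point): Nominal centre of the weight pan's top face when level: 125 mm above the table, fixed to the balance, not to the pan. The pan (120 mm plate, floating with the beam) has side play: its upright stem stands up to 2 mm off this point in the balance's x and in y, and stays so. Stem 12.4 mm in diameter, edge just broken, 60 mm tall above the pan; the other pan is alike.
- beam (a joint): Tilt of the beam (rad): 0 level, positive = weight pan lower, rests on its stops at about -0.08 and 0.08. It starts there at -0.08: the mount is the heavier. Pans stay horizontal and move up or down by 120 mm x tilt. Near level 20 g of difference gives 0.08 rad (0.295 N m per rad); with more it lies on a stop. Damped; settles about 1.5 s after a change. Holding it level by pressing on the weight pan takes just the missing weight.
- poise (a joint): How far the sliding poise stands from zero (m), 0 to 0.12, growing towards the weight pan (balance -y). It counts as a weight on the weight pan of 100 g x value / 0.12 m (0 to 100 g, no notches); with it at 0 and both pans empty the beam is level. Friction about 0.8 N; stays where left. Starts at 0 to 0.03.
- poise_knob (a point): Middle of the poise's upright knob, a brass cylinder 16 mm in diameter, 28 mm high (14 mm above and below this point), on a 26 mm brass cube that slides along the poise bar; 125 mm above the table when level. Free on all sides; rocks up and down by up to 5 mm with the beam. Can be pushed by a finger on either side; while it is held or pressed the beam is not free.
- mount_center (a point): Middle of the rubber mount to weigh: black rubber body 50 mm in diameter, 72 mm steel flange 7 mm thick below, 40 mm steel washer on top, 44 mm high (this point 22 mm above its underside), over the stem of the +y pan. Mass unknown, 255 to 395 g.
- tray: Shallow plywood weight tray, 250 x 90 mm, 12 mm high, 4 mm walls, inner floor 4 mm above the table; fixed. Origin: centre of its underside; x along its length. The three weights stand in it in a row along x, 75 mm apart, in any order.
- w200_center (a point): Centre of the 200 g weight (12 mm above its underside): turned steel, 24 mm high, a disc 55 mm in diameter, 10 mm thick, with a collar 24 mm in diameter, 14 mm high on top to grip by; 14 mm bore right through.
- w100_center (a point): Centre of the 100 g weight (12 mm above its underside): turned steel, 24 mm high, a disc 38 mm in diameter, 10 mm thick, with a collar 24 mm in diameter, 14 mm high on top to grip by; 14 mm bore right through.
- w50_center (a point): Centre of the 50 g weight (12 mm above its underside): turned steel, 24 mm high, a disc 28 mm in diameter, 6 mm thick, with a collar 24 mm in diameter, 18 mm high on top to grip by; 14 mm bore right through.
- spare_mount: Spare black rubber mount with a short stud, 40 mm in diameter, 51 mm high, loose on the table at the left; not needed. Origin: centre of its underside.
- wrench: Loose steel wrench lying on the table beyond the balance; not needed. Origin: near its middle.
- display: Clear tray on black rubber feet with four upright blue blocks, 200 x 170 mm, 166 mm high, fixed at the left; not needed. Origin: centre of its underside.
Not all that is in view belongs to the job. What is shaped like the part that bears w200_center but red is not meant.

How it is judged:
On the way:
1. the 200 g weight sits over the stem on the weight pan, let go (x of w200_center in the frame of balance between -0.006 and 0.006 m and y of w200_center in the frame of balance between -0.126 and -0.114 m and z of w200_center in the frame of balance between 0.12 and 0.195 m and angle between w200_center's own z axis and vertical below 0.08 rad and contact force between the fingers and w200 below 0.05 N), for 0.2 s.
At the end, for the whole second after the job is handed in: The beam rests level within 0.015 rad (about 4 g), still; the 200 g weight and any other one used sit upright over the stem of the weight pan (within 6 mm of the pan's nominal centre), any unused one stands upright in the tray; the mount stands over the stem of its own pan (within 6 mm) (value of joint beam between -0.015 and 0.015 rad and velocity of joint beam between -0.02 and 0.02 rad/s and x of w200_center in the frame of balance between -0.006 and 0.006 m and y of w200_center in the frame of balance between -0.126 and -0.114 m and z of w200_center in the frame of balance between 0.12 and 0.188 m and angle between each of w200_center, mount_center's own z axis and vertical below 0.08 rad and linear speed of w200 below 0.01 m/s and ((x of w100_center in the frame of balance between -0.006 and 0.006 m and y of w100_center in the frame of balance between -0.126 and -0.114 m and z of w100_center in the frame of balance between 0.12 and 0.188 m and angle between w100_center's own z axis and vertical below 0.08 rad) or (x of w100_center in the frame of tray between -0.12 and 0.12 m and y of w100_center in the frame of tray between -0.04 and 0.04 m and z of w100_center in the frame of tray below 0.022 m and angle between w100_center's own z axis and vertical below 0.1 rad)) and ((x of w50_center in the frame of balance between -0.006 and 0.006 m and y of w50_center in the frame of balance between -0.126 and -0.114 m and z of w50_center in the frame of balance between 0.12 and 0.188 m and angle between w50_center's own z axis and vertical below 0.08 rad) or (x of w50_center in the frame of tray between -0.12 and 0.12 m and y of w50_center in the frame of tray between -0.04 and 0.04 m and z of w50_center in the frame of tray below 0.022 m and angle between w50_center's own z axis and vertical below 0.1 rad)) and x of mount_center in the frame of balance between -0.006 and 0.006 m and y of mount_center in the frame of balance between 0.114 and 0.126 m and z of mount_center in the frame of balance between 0.12 and 0.152 m); the robot touches nothing.
It fails at once if a weight is pressed or struck on the pan, its stem or another part of the balance with more than 15 N (contact force between any of w200, w100, w50 and balance above 15 N).
It fails at once if a weight is dropped: it moves faster than 0.3 m/s with the fingers off it ((contact force between the fingers and w200 below 0.05 N and linear speed of w200 above 0.3 m/s) or (contact force between the fingers and w100 below 0.05 N and linear speed of w100 above 0.3 m/s) or (contact force between the fingers and w50 below 0.05 N and linear speed of w50 above 0.3 m/s)).
It fails at once if the fingers press on the balance with more than 40 N (contact force between the fingers and balance above 40 N).
It fails at once if the mount is lifted off its pan or tipped (z of mount_center in the frame of balance above 0.165 m or angle between mount_center's own z axis and vertical above 0.15 rad).
It fails at once if a bystander (spare mount or wrench) is moved by more than 15 mm (distance of any of spare_mount, wrench from where it was at the start of the episode above 0.015 m).
It also fails if it takes over 72 s, if anything falls off the work surface, if the arm or the gripper's body presses on something with over 40 N, if the wrist force passes 120 N, or if a joint passes its speed limit or range.

ROBOT

A 6-joint arm with a two-finger parallel gripper is mounted at the origin on the work surface. World frame = base frame: x ahead of the robot, y to its left, z up, the work surface at z = 0. Lengths are in m, angles in rad, forces in N, time in s.
With the tool pointing down it reaches from about 0.4 to 0.825 m from the base axis. Payload 7 kg.
Tool frame: the origin (TCP) lies at the very end of the fingers, on their centre line; the grasp point (between the pads) lies 19 mm behind it (arm.pinch_z is the z of the grasp point in the tool frame, in m); z points along the fingers, y is the direction in which the jaws open and shut (so a half turn about z gives the same grasp; the last joint's range is limited). The gripper opens to 88 mm and grips with 3 to 60 N. Pads are 19 mm wide; open, the fingers measure 130 mm over their backs; the gripper's body (78 mm by 193 mm) begins 47 mm behind the grasp point.
Start: joints at [-0.897, 0.359, 0.012, 0, -1.224, -0.288], TCP at [0.254, -0.625, 0.227] pointing down, gripper open.
Joint ranges: [-3.07, 3.07], [-1.43, 2.12], [-1.02, 1.25], [-3.03, 1.67], [-3.05, -0], [-3.03, 3.03]. Speed limits (rad/s): [2.39, 2.39, 3.01, 3.14, 3.14, 3.14].

INTERFACE

Orientations are given as [roll, pitch, yaw] about the fixed x, y, z axes, in that order (R = Rz(yaw) Ry(pitch) Rx(roll)).
In Python, from station import arm gives the robot as it stands.
- The arm moves only by the tool drive_tool, never from a script. Its argument "targets" is a list of rows, each a list of 6 numbers: the shift along the world's x, y, z in units of 0.04 m (1.0 is 0.04 m), then the turn, a rotation vector about the world's x, y, z in units of 6 degrees (1.0 is 6 degrees). In form: [[x, y, z, wx, wy, wz], ...]. A call has 1 to 5 rows; each row shifts and turns the commanded pose from where the row before left it; what a row does not reach is not made up. A row lasts 1/8 s, in which the tool goes at most 62.5 mm and 10.7 degrees, less where a joint would pass 70% of its speed; a pose out of reach is approached as far as the arm can. A call with a number of a shift or a turn outside -1 to 1 is refused whole. A call with a gripper value outside its range is refused whole. "claw" is the opening, from 0 (shut) to 1 (fully open), set as the call begins (left out, the last holds). The fingers move at their own pace and stop on an object; "newtons" is the grip in N (left out, the last holds). Time passes only in rows, so rows that do not move let the fingers close. It gives the time, the measured TCP pose, the force and the opening at its end, in the units of the state.
- arm.get_state(): the state, without advancing time (a new reading comes with each control period).
- arm.grab_frame(name): name is "side" or "top"; returns (picture, depth): 400x640x3 uint8, red, green, blue; 400x640 float32, m along the optical axis (not along the pixel's ray), 0 where there is no reading.
- arm.get_calibration(name): a dict with "mtx" (3x3 intrinsics, pixels), "origin" and "rotation" of the camera in the world. Camera axes: x right, y up, looking along -z (the intrinsics and any distortion apply to the point x, -y, -z); pixel columns grow to the right and rows downward; lengths in m; the calibration is good to about 2 mm. A picture is of the moment at which its call begins. get_calibration takes no time and is no camera call.
- arm.job_done(): hands the job in, once; it reports no verdict.
Trained networks look in the newest picture that a camera, given by its name, has taken for a name from the list of things; names that differ only in an ending like _2 or _b are one class to them, and where a whole thing is asked for, a point or a joint stands for the part that bears it (a point fixed in the world has none). Each returns a list of dicts, best first, with "score" (0 to 1); they miss things now and then, are a little off and sometimes report something else, mostly with a low value. They report only what shows in the picture. A call takes as long as a camera call. They do not tell look-alikes from the thing itself.
- arm.search_frame(target, camera): "point" ([x, y, z] in m, in the coordinates of the camera as it stood for that picture, good to about 4 mm: the middle of the surface that is visible of it).
- arm.cut_out(target, camera): "pixels" (400x640 bool, what is visible of it).
- arm.landmark_of(target, camera): "point" ([x, y, z] in m, in the coordinates of the camera as it stood for that picture, good to about 4 mm: a listed point, or the origin of a listed thing).
The state is a dict: "t": time; "q": joint angles; "qd": joint speeds; "joint_efforts": joint torques, N m; "eef_pos": TCP position; "ee_rot": TCP orientation; "force": force on the tool from outside, world axes, zero at the start; "moment": the same for the moment, N m; "width": finger opening in m.
Only numpy, scipy, OpenCV 4.12 (cv2) and the standard library are available. Lean on these libraries where they do the work, as an engineer would, in place of code of your own. Each camera call takes 0.05 s, during which the arm holds its last target. There are 200 camera calls.

## Working session

There is one attempt and no reset: what is moved stays moved. The work goes in short steps, Python scripts to look and compute and a tool call to move; the robot and the scene stay as the last step left them, time stands still between calls to the robot, and variables do not carry over. Pictures are saved under pics/ and viewed, about 8 in all and at most 12, crops included, and the job is handed in when it is done.

Besides the shell and the picture viewer there is one more tool, called after "Request:" as a command line: name --pt "numbers of a row" for each row, then --argument value for the rest. drive_tool: Moves the arm, as the interface text tells. Shifts and turns lie within -1 to 1; 1 stands for 0.04 m of shift or 6 degrees of turn. Its arguments: {"type":"object","properties":{"targets":{"type":"array"},"claw":{"type":"number"},"newtons":{"type":"number"}},"required":["targets"]}

```bash
mkdir -p pics; cat > h.py <<'E'
import numpy as np, cv2
from station import arm
def w(cam,p):
    c=arm.get_calibration(cam); return np.array(c["origin"])+np.array(c["rotation"])@np.array(p)
def px(cam,p):
    c=arm.get_calibration(cam); q=np.array(c["rotation"]).T@(np.array(p)-c["origin"]); u=np.array(c["mtx"])@[q[0]/-q[2],-q[1]/-q[2],1]; return u[:2].round()
def save(cam,name,crop=None,s=1):
    im,d=arm.grab_frame(cam); o=im[:,:,::-1]
    if crop: o=o[crop[1]:crop[3],crop[0]:crop[2]]
    cv2.imwrite("pics/"+name,cv2.resize(o,None,fx=s,fy=s,interpolation=cv2.INTER_CUBIC)); return im,d
E
python3 - <<'E'
from h import *
a,_=arm.grab_frame("top");b,_=arm.grab_frame("side")
cv2.imwrite("pics/a.png",cv2.resize(np.vstack([a,b])[:,:,::-1],(480,600)))
cv2.imwrite("pics/top0.png",a[:,:,::-1]);cv2.imwrite("pics/side0.png",b[:,:,::-1])
s=arm.get_state();print(s["t"],s["eef_pos"],s["ee_rot"],s["force"],arm.pinch_z)
for c in("top","side"):
  k=arm.get_calibration(c);print(c,np.round(k["mtx"],1).tolist(),np.round(k["origin"],3),np.round(k["rotation"],3).tolist())
  for n in("balance","pan_w_nominal","poise_knob","mount_center","tray","w200_center","w100_center","w50_center","spare_mount","wrench"):
    for r in arm.landmark_of(n,c)[:3]:
      p=w(c,r["point"]);print(c,n,round(r["score"],2),p.round(4),px(c,p))
E
```

```text
0.1 [ 0.25381709 -0.62500105  0.22574702] [ 3.14014038e+00 -1.58849229e-04 -2.75589091e+00] [-0.31586938  1.20241966 -0.00799069] -0.0188
top [[398.1, 0.0, 322.0], [0.0, 398.1, 199.7], [0.0, 0.0, 1.0]] [0.354 0.021 1.157] [0.222, 0.003, -1.514]Traceback (most recent call last):
  File "<stdin>", line 10, in <module>
  File "h.py", line 6, in px
    c=arm.get_calibration(cam); q=np.array(c["rotation"]).T@(np.array(p)-c["origin"]); u=np.array(c["mtx"])@[q[0]/-q[2],-q[1]/-q[2],1]; return u[:2].round()
                                                                                                             ~^^^
IndexError: invalid index to scalar variable.
```

View pics/top0.png

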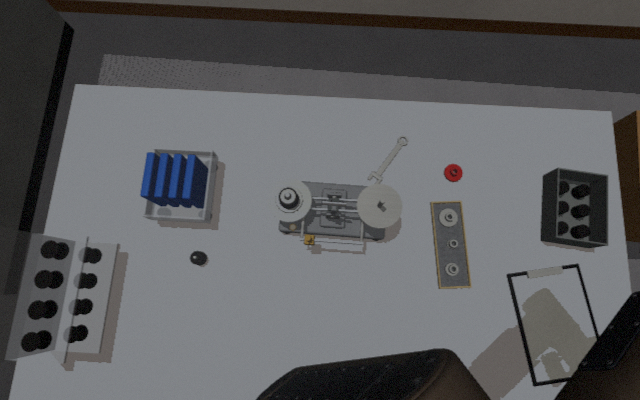

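View pics/side0.png

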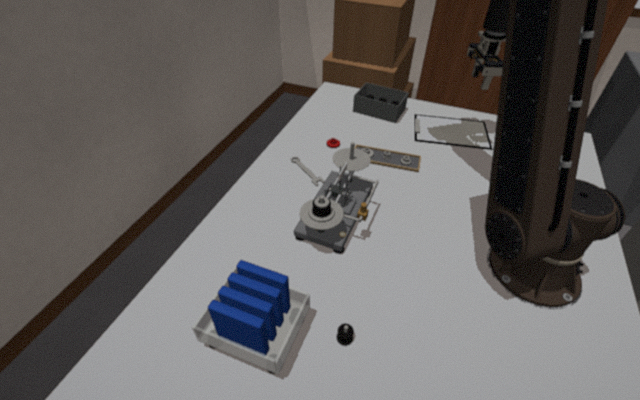

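The top picture shows the balance in the middle: mount pan (292,200), weight pan (379,206), poise (309,240). The tray is at (450,245), with weights at (448,217), (453,243) and (452,269). The red decoy is at (453,172), outside the tray.

```bash
sed -i 's/^from station.*/from station import arm\nfrom scipy.spatial.transform import Rotation as Ro\ndef RR(c): return Ro.from_euler("xyz",c["rotation"]).as_matrix()/; s/np.array(c\["rotation"\])/RR(c)/g' h.py
python3 - <<'E'
from h import *
for c in("top","side"):
  im,d=save(c,c+"1.png")
  k=arm.get_calibration(c);print(c,np.round(k["origin"],3),np.round(k["rotation"],3).tolist())
  for n in("balance","pan_w_nominal","poise_knob","mount_center","tray","w200_center","w100_center","w50_center","spare_mount","wrench"):
    for r in arm.landmark_of(n,c)[:3]:
      p=w(c,r["point"]);print(c,n,round(r["score"],2),p.round(4),px(c,p))
  np.save(c+"_d.npy",d)
  if c=="top":
    a=cv2.resize(im[130:300,420:490,::-1],None,fx=3.5,fy=3.5,interpolation=2);b=cv2.resize(im[170:255,265:415,::-1],None,fx=3.5,fy=3.5,interpolation=2)
    o=np.zeros((600,800,3),np.uint8);o[:595,:245]=a[:595];o[:b.shape[0],260:260+b.shape[1]]=b;cv2.imwrite("pics/crop.png",o)
print(arm.get_state()["t"])
E
```

```text
top [0.354 0.021 1.157] [0.222, 0.003, -1.514]
top balance 0.76 [ 5.791e-01  5.300e-03 -3.000e-04] [333. 212.]
top pan_w_nominal 0.83 [ 0.5752 -0.1121  0.1281] [378. 207.]
top pan_w_nominal 0.17 [ 0.581  -0.3303  0.0198] [449. 216.]
top poise_knob 0.61 [0.4804 0.0686 0.1249] [308. 239.]
top mount_center 0.72 [0.5849 0.1256 0.1385] [288. 197.]
top tray 0.71 [ 0.5016 -0.3367 -0.001 ] [449. 245.]
top w200_center 0.69 [ 0.5823 -0.327   0.0198] [447. 216.]
top w200_center 0.66 [ 0.7186 -0.3473  0.0124] [453. 172.]
top w100_center 0.58 [ 0.4337 -0.3385  0.011 ] [451. 268.]
top w50_center 0.57 [ 0.5061 -0.346   0.0195] [454. 242.]
top spare_mount 0.68 [0.4218 0.3809 0.0005] [200. 258.]
top wrench 0.88 [ 0.7508 -0.1527  0.0012] [387. 159.]
side [0.337 0.784 0.826] [0.82, -0.021, -2.769]
side balance 0.91 [ 0.5801  0.0074 -0.0065] [335. 215.]
side pan_w_nominal 0.89 [ 0.5747 -0.117   0.1181] [351. 162.]
side pan_w_nominal 0.23 [ 0.5793 -0.334   0.0123] [366. 151.]
side poise_knob 0.47 [0.4798 0.0676 0.1164] [363. 208.]
side mount_center 0.87 [0.5842 0.1253 0.1367] [321. 206.]
side tray 0.95 [ 0.5004 -0.3336 -0.0029] [386. 159.]
side tray 0.27 [ 0.5019 -0.3397  0.0155] [387. 154.]
side tray 0.18 [ 0.6187  0.4431 -0.0036] [257. 331.]
side w200_center 0.53 [ 0.5788 -0.3331  0.0131] [366. 151.]
side w200_center 0.53 [ 0.7177 -0.3513  0.012 ] [333. 141.]
side w100_center 0.38 [ 0.4311 -0.3371  0.0142] [405. 160.]
side w50_center 0.53 [ 0.503  -0.3424  0.0113] [386. 155.]
side spare_mount 0.71 [ 4.207e-01  3.787e-01 -2.000e-04] [345. 336.]
side wrench 0.69 [ 0.7515 -0.156  -0.002 ] [305. 170.]
side wrench 0.24 [ 0.5018 -0.3405  0.0162] [387. 154.]
1.25
```

View pics/crop.png

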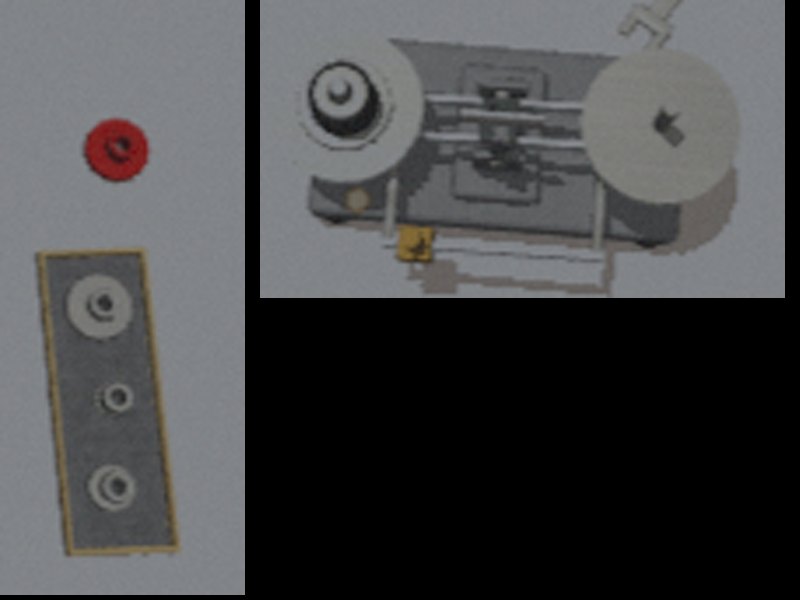

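The crop confirms it: the 200 g weight is the large grey one in the tray at about (448,217), with the 50 g in the middle and the 100 g nearest the robot. The candidates for the 200 g are the grey one and the red one at (453,172), and I choose the grey one. I'll refine by outlines now.

```bash
cat >> h.py <<'E'
def ray(cam,uv,z):
    k=arm.get_calibration(cam);d=RR(k)@(np.linalg.inv(k["mtx"])@[uv[0],uv[1],1]*[1,-1,-1]);o=np.array(k["origin"]);return o+d*(z-o[2])/d[2]
def cloud(cam,d):
    k=arm.get_calibration(cam);v,u=np.mgrid[:400,:640];M=np.array(k["mtx"])
    P=np.stack([(u-M[0,2])/M[0,0]*d,-(v-M[1,2])/M[1,1]*d,-d],-1);return P@RR(k).T+k["origin"]
def outline(m,cam,z):
    c=max(cv2.findContours(m.astype(np.uint8),0,1)[0],key=len)
    P=np.array([ray(cam,p[0],z)[:2] for p in c]);(x,y),r=cv2.minEnclosingCircle(P.astype(np.float32)*1000)
    A=np.c_[2*P,np.ones(len(P))];s=np.linalg.lstsq(A,(P**2).sum(1),rcond=None)[0]
    return np.round([x/1e3,y/1e3,r/1e3],4),np.round([s[0],s[1],(s[2]+s[0]**2+s[1]**2)**.5],4)
def tilt(cam="top",d=None):
    if d is None: im,d=arm.grab_frame(cam)
    C=cloud(cam,d);o=[]
    for c,lo in(((.575,-.115),.0),((.5845,.1255),.028)):
        r=np.hypot(C[...,0]-c[0],C[...,1]-c[1]);q=C[(r>lo+.012)&(r<.056)&(C[...,2]>.108)&(C[...,2]<.142)];o+=[np.median(q[:,2]),len(q)]
    return (o[2]-o[0])/.24,o
E
python3 - <<'E'
from h import *
for c in("top","side"):
  d=np.load(c+"_d.npy");print(c,"tilt",tilt(c,d))
  arm.grab_frame(c);C=cloud(c,d)
  q=C[(abs(C[...,0]-.3)<.05)&(abs(C[...,1]-.05)<.1)];print("table z",np.median(q[:,2]),q[:,2].std())
  for n,z in(("pan_w_nominal",.1346),("mount_center",.1154+.007),("w200_center",.014),("w100_center",.014),("w50_center",.028),("poise_knob",.135)):
    for r in arm.cut_out(n,c)[:2]:
      m=r["pixels"];print(c,n,round(r["score"],2),m.sum(),outline(m,c,z),np.median(C[m],0).round(4))
  for n,p in(("stem",(.575,-.115)),("bar",(.58,.12))):
    r=np.hypot(C[...,0]-p[0],C[...,1]-p[1]);m=(r<.03)&(C[...,2]>.15)&(C[...,2]<.205);print(n,m.sum(),C[m].mean(0).round(4) if m.any() else 0)
  r=np.hypot(C[...,0]-.575,C[...,1]+.115);m=(r<.075)&(C[...,2]>.12)&(C[...,2]<.145);print("panmask",outline(m,c,.1346))
E
```

```text
top tilt (np.float64(-0.08031845112497402), [np.float64(0.13522744811742493), 1317, np.float64(0.11595101984743117), 653])
table z 0.002388027407071114 0.3451713250118575
top pan_w_nominal 0.63 6244 (array([0.5781, 0.0061, 0.1771]), array([0.569 , 0.0063, 0.1313])) [ 0.5632 -0.0057  0.1053]
top mount_center 0.65 569 (array([0.5831, 0.1262, 0.0372]), array([0.5839, 0.1269, 0.0354])) [0.578  0.1239 0.1367]
top mount_center 0.24 143 (array([ 0.4245, -0.3018,  0.0171]), array([ 0.4243, -0.3021,  0.016 ])) [ 0.4319 -0.3347  0.016 ]
top w200_center 0.81 285 (array([ 0.718 , -0.3428,  0.03  ]), array([ 0.7165, -0.3432,  0.0277])) [ 0.7169 -0.343   0.011 ]
top w200_center 0.54 233 (array([ 0.578 , -0.3288,  0.0255]), array([ 0.5776, -0.3287,  0.0239])) [ 0.577  -0.3275  0.0152]
top w100_center 0.69 125 (array([ 0.431 , -0.3363,  0.0179]), array([ 0.4305, -0.3364,  0.0165])) [ 0.4299 -0.3348  0.0165]
stem 41 [ 0.5754 -0.1106  0.1838]
bar 256 [0.5816 0.1258 0.1592]
panmask (array([ 0.5777, -0.1118,  0.0599]), array([ 0.5776, -0.1118,  0.0587]))
side tilt (np.float64(-0.07850855181673148), [np.
[... 172 characters left out ...]
 0.0342]), array([0.4732, 0.0998, 0.0235])) [0.4786 0.0762 0.1036]
side mount_center 0.58 482 (array([0.5829, 0.1232, 0.0473]), array([0.5826, 0.1263, 0.0393])) [0.5746 0.1444 0.1324]
side w200_center 0.48 34 (array([ 0.5716, -0.3262,  0.0231]), array([ 0.5716, -0.328 ,  0.0164])) [ 0.5684 -0.3243  0.0164]
side w100_center 0.58 75 (array([ 0.4321, -0.3319,  0.0291]), array([ 0.4299, -0.3308,  0.0227])) [ 0.43   -0.3276  0.0125]
side w50_center 0.62 44 (array([ 0.498 , -0.3165,  0.0231]), array([ 0.499 , -0.3166,  0.0176])) [ 0.501  -0.3296  0.0176]
stem 52 [ 0.5753 -0.1077  0.1743]
bar 181 [0.5793 0.1325 0.1574]
panmask (array([ 0.5755, -0.107 ,  0.0599]), array([ 0.5741, -0.1066,  0.0526]))
```

Request:
drive_tool --pt "1 1 -0.5 0 0 -1" --pt "1 1 -0.5 0 0 -1" --pt "1 1 -0.5 0 0 -1" --pt "1 1 -0.5 0 0 -0.8" --pt "1 1 -0.5 0 0 0" --claw 0.6

```text
t: 2.58
eef_pos: [0.4552, -0.4241, 0.1263]
ee_rot: [-3.141, 0.001, 3.128]
force: [0.9, -0.4, -0.7]
width: 0.053
```

Request:
drive_tool --pt "0.775 0.595 -0.4 0 0 0" --pt "0.775 0.595 -0.4 0 0 0" --pt "0.775 0.595 -0.4 0 0 0" --pt "0.775 0.595 -0.2 0 0 0" --pt "0 0 0 0 0 0"

```text
t: 3.2
eef_pos: [0.5797, -0.3285, 0.0695]
ee_rot: [3.141, -0.001, 3.132]
force: [-1.6, -0.8, 0.3]
width: 0.0527
```

Request:
drive_tool --pt "0 0 -0.5 0 0 0" --pt "0 0 -0.5 0 0 0" --pt "0 0 -0.3 0 0 0" --pt "0 0 0 0 0 0"

```text
t: 3.7
eef_pos: [0.5771, -0.3304, 0.0179]
ee_rot: [3.141, -0.002, 3.129]
force: [-0.6, 0.5, 0.1]
width: 0.0524
```

Request:
drive_tool --pt "0 0 -0.03 0 0 0" --pt "0 0 0 0 0 0" --pt "0 0 0 0 0 0" --pt "0 0 0 0 0 0" --claw 0 --newtons 5

```text
t: 4.2
eef_pos: [0.5782, -0.3303, 0.0178]
ee_rot: [-3.141, 0.001, 3.13]
force: [-0.6, 0.2, 1.4]
width: 0.0232
```

Request:
drive_tool --pt "0 0 0 0 0 0" --pt "0 0 0 0 0 0"

```text
t: 4.45
eef_pos: [0.5782, -0.3303, 0.0178]
ee_rot: [-3.141, 0.001, 3.13]
force: [-0.8, 0.2, 3.9]
width: 0.0237
```

Request:
drive_tool --pt "0 0 0 0 0 0" --pt "0 0 0.05 0 0 1" --pt "0 0 0 0 0 1" --pt "0 0 0 0 0 1" --pt "0 0 0 0 0 1" --claw 0.5

```text
t: 5.08
eef_pos: [0.5777, -0.33, 0.0189]
ee_rot: [3.141, -0.0, -2.732]
force: [0.4, 1.0, -0.3]
width: 0.0438
```

Request:
drive_tool --pt "0 0 0 0 0 1" --pt "0 0 0 0 0 1" --pt "0 0 0 0 0 1" --pt "0 0 0 0 0 1" --pt "0 0 0 0 0 1"

```text
t: 5.7
eef_pos: [0.5777, -0.33, 0.0189]
ee_rot: [3.141, -0.0, -2.208]
force: [-0.1, -0.0, -0.6]
width: 0.0438
```

Request:
drive_tool --pt "0 0 0 0 0 1" --pt "0 0 0 0 0 1" --pt "0 0 0 0 0 1" --pt "0 0 0 0 0 1" --pt "0 0 0 0 0 1"

```text
t: 6.32
eef_pos: [0.5777, -0.33, 0.0189]
ee_rot: [3.141, 0.0, -1.684]
force: [0.3, -0.3, -0.1]
width: 0.0439
```

Request:
drive_tool --pt "0 0 -0.05 0 0 1" --pt "0 0 0 0 0 0" --pt "0 0 0 0 0 0" --pt "0 0 0 0 0 0" --pt "0 0 0 0 0 0" --claw 0 --newtons 15

```text
t: 6.95
eef_pos: [0.5777, -0.3301, 0.0171]
ee_rot: [3.141, 0.0, -1.584]
force: [0.6, 0.2, -1.4]
width: 0.0231
```

```bash
python3 - <<'E'
from h import *
s=arm.get_state();print(s["t"],s["eef_pos"].round(4) if hasattr(s["eef_pos"],'round') else s["eef_pos"],s["width"],s["force"],s["q"])
c="top";im,d=arm.grab_frame(c);print(arm.get_state()["eef_pos"],tilt(c,d))
E
```

```text
6.95 [ 0.5777 -0.3301  0.0171] 0.023136858833480056 [ 0.64223656  0.1937568  -1.43346573] [-2.26725352e-01  5.30468697e-01 -2.39018723e-01 -1.54805444e-04
 -8.01888996e-01  2.13925969e-01]
[ 0.57775018 -0.33006418  0.01714861] (np.float64(-0.08164160210917953), [np.float64(0.1354910150848122), 516, np.float64(0.11589703057860912), 645])
```

Request:
drive_tool --pt "0 0 0.4 0 0 0" --pt "0 0 0.9 0 0 0" --pt "0 0 1 0 0 0" --pt "0 0.2 1 0 0 0" --pt "0 0.5 1 0 0 0" --newtons 20

```text
t: 7.62
eef_pos: [0.5778, -0.3025, 0.1919]
ee_rot: [-3.141, -0.0, -1.584]
force: [-0.1, -0.3, -2.4]
width: 0.023
```

Request:
drive_tool --pt "0 0.9 0.8 0 0 0" --pt "0 1 0.2 0 0 0" --pt "0 1 0 0 0 0" --pt "0 1 0 0 0 0" --pt "0 0.8 0 0 0 0"

```text
t: 8.25
eef_pos: [0.5778, -0.1128, 0.2309]
ee_rot: [-3.14, 0.0, -1.583]
force: [1.0, 0.5, -2.3]
width: 0.0227
```

Request:
drive_tool --pt "0 0 0 0 0 0" --pt "0 0 0 0 0 0" --pt "0 0 0 0 0 0"

```text
t: 8.62
eef_pos: [0.5779, -0.1149, 0.2297]
ee_rot: [-3.141, -0.0, -1.584]
force: [0.2, 0.1, -2.3]
width: 0.023
```

```bash
python3 - <<'E'
from h import *
d=np.load("top_d.npy");C=cloud("top",d)
for c,d in(("top",d),("side",np.load("side_d.npy"))):
  C=cloud(c,d);r=np.hypot(C[...,0]-.575,C[...,1]+.112)
  for lo in(.186,.190,.178):
    m=(r<.02)&(C[...,2]>lo)&(C[...,2]<.205);print(c,m.sum(),C[m].mean(0).round(4) if m.any() else 0)
s=arm.get_state();print(s["eef_pos"],s["force"],s["moment"],s["width"])
im,d=save("side","s2.png",(290,90,450,210),4)
im,d=arm.grab_frame("top");C=cloud("top",d)
print(arm.get_state()["force"])
for n in("w200_center",):
  for c in("top","side"):
    if c=="side":arm.grab_frame(c)
    for r in arm.landmark_of(n,c)[:3]: print(c,round(r["score"],2),w(c,r["point"]).round(4))
E
```

```text
top 23 [ 0.5768 -0.1118  0.1945]
top 21 [ 0.5773 -0.1117  0.1952]
top 29 [ 0.5763 -0.111   0.192 ]
side 13 [ 0.5752 -0.1098  0.1909]
side 10 [ 0.5752 -0.1105  0.1921]
side 24 [ 0.5752 -0.1085  0.1868]
[ 0.57788792 -0.11487393  0.22969895] [ 0.16190313  0.13016552 -2.2608784 ] [0.00282226 0.12673263 0.02453471] 0.02300281341353123
[-0.20496264  0.57136301 -1.80781563]
top 0.67 [ 0.7149 -0.3465  0.0087]
top 0.17 [ 0.5006 -0.3373 -0.0015]
side 0.71 [ 0.5742 -0.1202  0.2259]
side 0.45 [ 0.717  -0.3502  0.012 ]
```

View pics/s2.png

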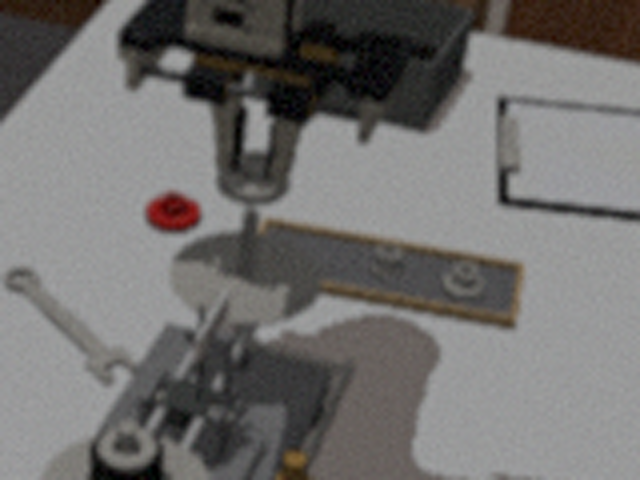

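The crop shows the weight held level at about (255,185), just above the stem at (250,215). Next: correct x and y slightly, lower, and read the beam tilt from the mount's pan.

Request:
drive_tool --pt "-0.02 0.05 -0.25 0 0 0" --pt "0 0 -0.2 0 0 0" --pt "0 0 -0.12 0 0 0" --pt "0 0 -0.1 0 0 0" --pt "0 0 -0.1 0 0 0"

```text
t: 9.5
eef_pos: [0.5772, -0.1123, 0.1984]
ee_rot: [3.141, -0.0, -1.583]
force: [-1.2, -0.8, -0.1]
width: 0.0226
```

Request:
drive_tool --pt "0 0 0 0 0 0" --pt "0 0 0 0 0 0"

```text
t: 9.75
eef_pos: [0.577, -0.1123, 0.1985]
ee_rot: [3.141, -0.0, -1.583]
force: [-0.7, -2.7, -2.4]
width: 0.0228
```

```bash
cat > st.py <<'E'
from h import *
s=arm.get_state();print(s["t"],np.round(s["eef_pos"],4),np.round(s["force"],2),np.round(s["moment"],3),s["width"])
print(tilt());print(tilt("side"));s=arm.get_state();print(np.round(s["force"],2),np.round(s["moment"],3))
E
python3 st.py
```

```text
9.75 [ 0.577  -0.1123  0.1985] [-0.74 -2.71 -2.38] [-0.401  0.336 -0.052] 0.022757803113394245
(np.float64(nan), [np.float64(0.13588975754563082), 403, np.float64(nan), 0])
(np.float64(-0.08098894636258588), [np.float64(0.13223730934869904), 515, np.float64(0.11279996222167843), 392])
[-1.03 -1.58 -2.74] [-0.457  0.408 -0.016]
  return _methods._mean(a, axis=axis, dtype=dtype,
  ret = ret.dtype.type(ret / rcount)
```

Request:
drive_tool --pt "-0.006 -0.015 0 0 0 0" --pt "0 0 0 0 0 0" --pt "0 0 0 0 0 0"

```text
t: 10.22
eef_pos: [0.5771, -0.1127, 0.1987]
ee_rot: [-3.141, 0.0, -1.583]
force: [-0.6, -0.6, -2.0]
width: 0.0224
```

Request:
drive_tool --pt "0 0 -0.12 0 0 0" --pt "0 0 -0.12 0 0 0" --pt "0 0 -0.1 0 0 0" --pt "0 0 0 0 0 0" --pt "0 0 0 0 0 0"

```text
t: 10.85
eef_pos: [0.577, -0.1128, 0.185]
ee_rot: [-3.141, -0.0, -1.583]
force: [0.5, -0.1, -1.9]
width: 0.0231
```

```bash
sed -i 's/print(tilt());//' st.py; python3 st.py
```

```text
10.85 [ 0.577  -0.1128  0.185 ] [ 0.45 -0.11 -1.89] [ 0.013  0.095 -0.014] 0.023127750542242174
(np.float64(-0.07968503194961003), [np.float64(0.1320439102953383), 470, np.float64(0.11291950262743189), 388])
[ 1.2  -0.27 -1.91] [ 0.041  0.081 -0.011]
```

Request:
drive_tool --pt "0 0 -0.2 0 0 0" --pt "0 0 -0.25 0 0 0" --pt "0 0 -0.25 0 0 0" --pt "0 0 -0.12 0 0 0" --pt "0 0 0 0 0 0"

```text
t: 11.52
eef_pos: [0.5767, -0.1128, 0.1516]
ee_rot: [3.141, -0.0, -1.583]
force: [0.7, 0.1, -2.2]
width: 0.0224
```

Request:
drive_tool --pt "0 0 -0.04 0 0 0" --pt "0 0 -0.02 0 0 0" --pt "0 0 -0.02 0 0 0" --pt "0 0 0 0 0 0"

```text
t: 12.02
eef_pos: [0.5769, -0.1128, 0.149]
ee_rot: [-3.141, 0.0, -1.583]
force: [1.2, -0.0, -1.3]
width: 0.0225
```

```bash
python3 st.py
```

```text
12.025 [ 0.5769 -0.1128  0.149 ] [ 1.17 -0.03 -1.35] [0.067 0.135 0.033] 0.02245303097951172
(np.float64(-0.07967969653238974), [np.float64(0.13221947797018402), 384, np.float64(0.11309635080241048), 386])
[ 0.58 -0.11 -1.33] [0.017 0.081 0.022]
```

Request:
drive_tool --pt "0 0 -0.015 0 0 0" --pt "0 0 -0.015 0 0 0" --pt "0 0 0 0 0 0"

```text
t: 12.45
eef_pos: [0.577, -0.1128, 0.1478]
ee_rot: [-3.142, -0.0, -1.583]
force: [-0.3, -0.1, -1.5]
width: 0.023
```

Request:
drive_tool --pt "0 0 -0.015 0 0 0" --pt "0 0 0 0 0 0"

```text
t: 12.7
eef_pos: [0.577, -0.1128, 0.1472]
ee_rot: [-3.141, -0.0, -1.583]
force: [-0.3, 0.1, 0.4]
width: 0.0227
```

```bash
python3 st.py
```

```text
12.7 [ 0.577  -0.1128  0.1472] [-0.31  0.14  0.41] [ 0.074  0.174 -0.001] 0.02267497067306628
(np.float64(-0.07644769169191148), [np.float64(0.13190649801111376), 408, np.float64(0.113559052005055), 390])
[-0.79 -0.11 -1.65] [0.056 0.198 0.031]
```

Request:
drive_tool --pt "0 0 0 0 0 0" --pt "0 0 0 0 0 0" --pt "0 0 0 0 0 0" --claw 0.5

```text
t: 13.12
eef_pos: [0.5771, -0.1128, 0.1473]
ee_rot: [-3.141, 0.0, -1.583]
force: [0.6, -0.1, -0.0]
width: 0.0426
```

Request:
drive_tool --pt "0 0 0.2 0 0 0" --pt "0 0 0.45 0 0 0" --pt "0 0 0.8 0 0 0" --pt "0 0 0.8 0 0 0"

```text
t: 13.62
eef_pos: [0.5769, -0.1129, 0.2387]
ee_rot: [-3.141, -0.0, -1.583]
force: [0.9, -0.6, -0.6]
width: 0.0441
```

Request:
drive_tool --pt "-0.1 0.2 0 0 0 -1" --pt "-0.165 0.3 0 0 0 -1" --pt "-0.165 0.3 0 0 0 -1" --pt "-0.165 0.3 0 0 0 -1" --pt "-0.165 0.3 0 0 0 -1"

```text
t: 14.25
eef_pos: [0.5464, -0.0564, 0.2379]
ee_rot: [-3.141, 0.0, -2.11]
force: [0.4, 0.0, 0.2]
width: 0.0438
```

Request:
drive_tool --pt "-0.165 0.31 0 0 0 -1" --pt "-0.165 0.31 0 0 0 -1" --pt "-0.165 0.31 0 0 0 -1" --pt "-0.165 0.31 0 0 0 -1" --pt "-0.165 0.31 0 0 0 -1"

```text
t: 14.88
eef_pos: [0.5134, 0.0056, 0.2379]
ee_rot: [-3.141, 0.001, -2.633]
force: [-0.5, -0.1, 0.2]
width: 0.044
```

Request:
drive_tool --pt "-0.165 0.31 0 0 0 -1" --pt "-0.165 0.31 0 0 0 -1" --pt "-0.165 0.31 0 0 0 -1" --pt "-0.165 0.31 0 0 0 -1" --pt "-0.165 0.31 0 0 0 -1"

```text
t: 15.5
eef_pos: [0.4804, 0.0676, 0.2379]
ee_rot: [3.141, 0.001, 3.126]
force: [0.3, 0.1, -0.6]
width: 0.0435
```

```bash
python3 st.py; python3 - <<'E'
from h import *
save("side","s3.png",(280,110,440,230),4)
for r in arm.landmark_of("w200_center","side")[:2]+arm.landmark_of("poise_knob","side")[:2]: print(round(r["score"],2),w("side",r["point"]).round(4))
E
```

```text
15.5 [0.4804 0.0676 0.2379] [ 0.32  0.09 -0.59] [ 0.005 -0.082 -0.006] 0.0435284026289332
(np.float64(-0.07281551203303926), [np.float64(0.13134187836273914), 150, np.float64(0.11386615547480972), 376])
[-0.87  1.39  0.51] [0.152 0.128 0.048]
0.42 [ 0.7191 -0.3516  0.0083]
0.66 [0.4791 0.0704 0.1205]
0.42 [ 0.5784 -0.1155  0.1184]
```

View pics/s3.png

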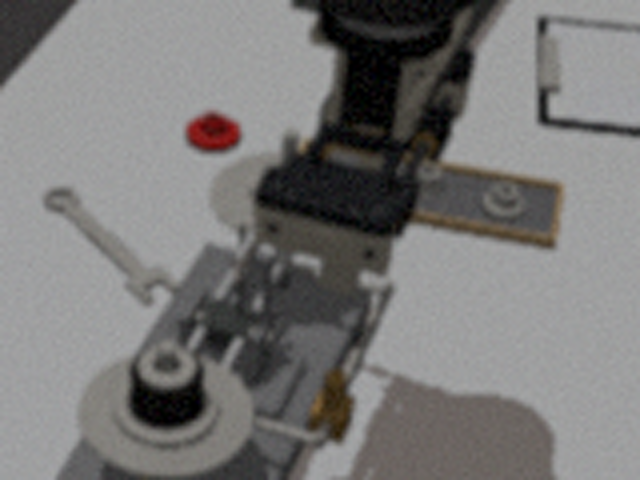

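Request:
drive_tool --pt "0 0.02 -0.6 0 0 0" --pt "0 0 -1 0 0 0" --pt "0 0 -0.8 0 0 0" --pt "0 0 -0.4 0 0 0" --pt "0 0 -0.2 0 0 0"

```text
t: 16.32
eef_pos: [0.4805, 0.0674, 0.1164]
ee_rot: [-3.141, -0.001, 3.13]
force: [0.5, -0.2, -0.1]
width: 0.0441
```

Request:
drive_tool --pt "0 0 0 0 0 0" --pt "0 0 0 0 0 0"

```text
t: 16.58
eef_pos: [0.4811, 0.0681, 0.118]
ee_rot: [3.141, 0.001, 3.13]
force: [-1.0, -0.5, 0.3]
width: 0.0438
```

```bash
python3 st.py
```

```text
16.575 [0.4811 0.0681 0.118 ] [-1.03 -0.51  0.32] [-0.047  0.003  0.025] 0.043762150072574765
(np.float64(-0.07419522518972896), [np.float64(0.1315845506876283), 268, np.float64(0.11377769664209336), 388])
[ 0.09 -0.19  0.48] [-0.09  -0.035 -0.031]
```

Request:
drive_tool --pt "0 0 0 0 0 0" --pt "0 0 0 0 0 0" --pt "0 0 0 0 0 0" --claw 0 --newtons 4

```text
t: 17.0
eef_pos: [0.4806, 0.0681, 0.1173]
ee_rot: [3.141, 0.0, 3.13]
force: [-0.1, 0.0, -0.1]
width: 0.0196
```

```bash
python3 st.py
```

```text
17.0 [0.4806 0.0681 0.1173] [-0.09  0.04 -0.08] [-0.06   0.003  0.005] 0.019562684932718427
(np.float64(-0.07481587641372338), [np.float64(0.13182135300044162), 273, np.float64(0.11386554266114801), 392])
[0.11 0.13 0.41] [-0.104 -0.051  0.04 ]
```

Request:
drive_tool --pt "0 0 0 0 0 0" --pt "0 0 0 0 0 0" --pt "-0.01 -0.3 0.02 0 0 0" --pt "-0.01 -0.4 0.03 0 0 0" --pt "-0.01 -0.4 0.03 0 0 0"

```text
t: 17.68
eef_pos: [0.4795, 0.0229, 0.1206]
ee_rot: [3.141, 0.001, 3.129]
force: [1.6, 0.6, 2.2]
width: 0.0164
```

Request:
drive_tool --pt "-0.01 -0.4 0.03 0 0 0" --pt "-0.01 -0.4 0.03 0 0 0" --pt "-0.01 -0.4 0.03 0 0 0" --pt "-0.01 -0.4 0.03 0 0 0" --pt "0 0 0 0 0 0"

```text
t: 18.3
eef_pos: [0.4779, -0.0414, 0.1254]
ee_rot: [-3.141, 0.0, 3.128]
force: [2.5, -0.7, -1.0]
width: 0.0161
```

```bash
python3 st.py
```

```text
18.3 [ 0.4779 -0.0414  0.1254] [ 2.52 -0.66 -1.05] [-0.374 -1.112 -0.023] 0.016129121727340028
(np.float64(-0.07192163702283891), [np.float64(0.13147409328332138), 408, np.float64(0.11421290039784004), 380])
[ 2.75 -0.38 -0.4 ] [-0.407 -1.052 -0.011]
```

Request:
drive_tool --pt "0 0 0 0 0 0" --pt "0 0 0 0 0 0" --pt "0 0 0 0 0 0" --pt "0 0 0 0 0 0" --pt "0 0 0 0 0 0" --claw 0.5

```text
t: 18.98
eef_pos: [0.4777, -0.0399, 0.1252]
ee_rot: [-3.142, -0.0, 3.13]
force: [0.3, 0.5, 0.2]
width: 0.0439
```

```bash
python3 st.py
```

```text
18.975 [ 0.4777 -0.0399  0.1252] [0.28 0.5  0.22] [-0.019 -0.019  0.036] 0.04391852435116023
(np.float64(-0.07275352064976792), [np.float64(0.13154742471307795), 420, np.float64(0.11408657975713365), 383])
[-0.88 -0.1  -0.11] [-0.027  0.006 -0.016]
```

Request:
drive_tool --pt "0 0 0 0 0 0" --pt "0 0 0 0 0 0" --pt "0 0 0 0 0 0" --pt "0 0 0 0 0 0" --pt "0 0 0 0 0 0"

```text
t: 19.65
eef_pos: [0.4777, -0.04, 0.1251]
ee_rot: [-3.142, -0.0, 3.129]
force: [-0.4, 0.1, -0.2]
width: 0.0438
```

```bash
python3 st.py
```

```text
19.65 [ 0.4777 -0.04    0.1251] [-0.37  0.07 -0.16] [-0.009 -0.017 -0.014] 0.043811052064663174
(np.float64(-0.07299070339439745), [np.float64(0.1316219080006198), 416, np.float64(0.1141041391859644), 385])
[0.09 0.19 0.28] [ 0.012 -0.004  0.014]
```

Even with about 91 g on the poise the beam stays on the stop, so the mount weighs more than about 310 g and the 100 g weight is needed. I'll bring the poise to mid-range, then fetch the 100 g.

Request:
drive_tool --pt "0 0 0 0 0 0" --pt "0 0 0 0 0 0" --pt "0 0 0 0 0 0" --pt "0 0 0 0 0 0" --pt "0.01 0.3 -0.02 0 0 0" --claw 0

```text
t: 20.32
eef_pos: [0.478, -0.0282, 0.1243]
ee_rot: [-3.141, -0.0, 3.128]
force: [0.1, -1.4, -0.4]
width: 0.0166
```

Request:
drive_tool --pt "0.01 0.4 -0.03 0 0 0" --pt "0.01 0.4 -0.03 0 0 0" --pt "0 0.1 0 0 0 0" --pt "0 0 0 0 0 0"

```text
t: 20.82
eef_pos: [0.4788, 0.0088, 0.1217]
ee_rot: [3.141, -0.0, 3.131]
force: [-0.4, 1.2, -3.2]
width: 0.0164
```

Request:
drive_tool --pt "0 0 0 0 0 0" --pt "0 0 0 0 0 0" --pt "0 0 0.3 0 0 0" --pt "0 0 1 0 0 0" --pt "0 0 1 0 0 0" --claw 0.5

```text
t: 21.45
eef_pos: [0.4789, 0.0077, 0.2159]
ee_rot: [-3.141, 0.0, 3.129]
force: [0.7, 0.6, 0.5]
width: 0.0439
```

Request:
drive_tool --pt "-0.05 -0.5 0 0 0 0" --pt "-0.12 -1 0 0 0 0" --pt "-0.12 -1 0 0 0 0" --pt "-0.12 -1 0 0 0 0" --pt "-0.15 -1 0 0 0 0"

```text
t: 22.08
eef_pos: [0.4564, -0.1735, 0.2152]
ee_rot: [-3.141, 0.001, 3.129]
force: [0.4, 0.3, -0.3]
width: 0.0436
```

Request:
drive_tool --pt "-0.15 -1 -0.5 0 0 0" --pt "-0.15 -1 -0.7 0 0 0" --pt "-0.15 -1 -0.9 0 0 0" --pt "-0.15 -1 -0.9 0 0 0" --pt "0 -0.13 -0.7 0 0 0"

```text
t: 22.7
eef_pos: [0.4318, -0.3395, 0.0652]
ee_rot: [-3.141, -0.0, 3.127]
force: [-0.2, 0.5, -0.1]
width: 0.0435
```

Request:
drive_tool --pt "0 0 0 0 0 0" --pt "0 0 0 0 0 0"

```text
t: 22.95
eef_pos: [0.4334, -0.3373, 0.0675]
ee_rot: [-3.141, 0.001, 3.13]
force: [1.0, 1.0, -0.5]
width: 0.0439
```

```bash
python3 - <<'E'
from h import *
print(arm.get_state()["eef_pos"]);print(tilt("top"),tilt("side"))
E
```

```text
[ 0.4334045  -0.33734228  0.06747388]
(np.float64(-0.07433731491181261), [np.float64(0.13460443711606662), 645, np.float64(0.1167634815372316), 645]) (np.float64(-0.07252303559335076), [np.float64(0.13145433021240105), 501, np.float64(0.11404880166999687), 383])
```

Request:
drive_tool --pt "-0.04 0 -0.5 0 0 0" --pt "0 0 -0.5 0 0 0" --pt "0 0 -0.25 0 0 0" --pt "0 0 0 0 0 0"

```text
t: 23.55
eef_pos: [0.4311, -0.3369, 0.0162]
ee_rot: [-3.142, -0.0, 3.13]
force: [0.3, -0.1, 0.0]
width: 0.0441
```

Request:
drive_tool --pt "0 0 0 0 0 0" --pt "0 0 0 0 0 0" --pt "0 0 0 0 0 0" --pt "0 0 0 0 0 0" --pt "0 0 0 0 0 0" --claw 0 --newtons 5

```text
t: 24.18
eef_pos: [0.4314, -0.3374, 0.0166]
ee_rot: [-3.141, 0.001, 3.13]
force: [-0.7, 0.3, 6.3]
width: 0.023
```

Request:
drive_tool --pt "0 0 0 0 0 0" --pt "0 0 0.05 0 0 1" --pt "0 0 0 0 0 1" --pt "0 0 0 0 0 1" --pt "0 0 0 0 0 1" --claw 0.5

```text
t: 24.8
eef_pos: [0.4306, -0.337, 0.0176]
ee_rot: [3.141, -0.0, -2.732]
force: [-0.1, -0.0, 0.5]
width: 0.0438
```

Request:
drive_tool --pt "0 0 0 0 0 1" --pt "0 0 0 0 0 1" --pt "0 0 0 0 0 1" --pt "0 0 0 0 0 1" --pt "0 0 0 0 0 1"

```text
t: 25.42
eef_pos: [0.4306, -0.337, 0.0176]
ee_rot: [3.141, -0.0, -2.208]
force: [-0.2, -0.2, 0.4]
width: 0.0441
```

Request:
drive_tool --pt "0 0 0 0 0 1" --pt "0 0 0 0 0 1" --pt "0 0 0 0 0 1" --pt "0 0 0 0 0 1" --pt "0 0 0 0 0 1"

```text
t: 26.05
eef_pos: [0.4306, -0.337, 0.0176]
ee_rot: [3.141, 0.0, -1.684]
force: [-0.2, -0.7, 0.4]
width: 0.0441
```

Request:
drive_tool --pt "0 0 -0.05 0 0 1" --pt "0 0 0 0 0 0" --pt "0 0 0 0 0 0" --pt "0 0 0 0 0 0" --pt "0 0 0 0 0 0" --claw 0 --newtons 20

```text
t: 26.68
eef_pos: [0.4309, -0.3371, 0.0159]
ee_rot: [3.141, 0.0, -1.584]
force: [-0.2, 0.2, -1.7]
width: 0.0224
```

Request:
drive_tool --pt "0 0 0.4 0 0 0" --pt "0 0 0.9 0 0 0" --pt "0 0 1 0 0 0" --pt "0 0 1 0 0 0" --pt "0.25 0.4 1 0 0 0"

```text
t: 27.3
eef_pos: [0.4404, -0.3215, 0.1906]
ee_rot: [-3.141, -0.0, -1.584]
force: [1.1, 0.5, -1.1]
width: 0.023
```

Request:
drive_tool --pt "0.6 0.9 0.8 0 0 0" --pt "0.65 1 0.3 0 0 0" --pt "0.65 1 0 0 0 0" --pt "0.65 1 0 0 0 0" --pt "0.5 0.8 0 0 0 0"

```text
t: 27.92
eef_pos: [0.5636, -0.1315, 0.2334]
ee_rot: [-3.14, 0.0, -1.582]
force: [1.1, 0.2, -0.9]
width: 0.0227
```

Request:
drive_tool --pt "0.35 0.5 0 0 0 0" --pt "0 0 0 0 0 0" --pt "0 0 0 0 0 0" --pt "0 0 0 0 0 0"

```text
t: 28.42
eef_pos: [0.5764, -0.114, 0.2322]
ee_rot: [-3.142, -0.0, -1.584]
force: [-0.8, 0.9, -1.0]
width: 0.0228
```

```bash
python3 st.py
```

```text
28.425 [ 0.5764 -0.114   0.2322] [-0.83  0.92 -0.96] [-0.016  0.084 -0.016] 0.022801750042619834
(np.float64(-0.07334548814698985), [np.float64(0.13157000937982083), 500, np.float64(0.11396709222454326), 389])
[-0.01 -0.17  0.09] [0.004 0.071 0.053]
```

Request:
drive_tool --pt "0.015 0.03 -0.3 0 0 0" --pt "0 0 -0.25 0 0 0" --pt "0 0 -0.12 0 0 0" --pt "0 0 -0.1 0 0 0" --pt "0 0 -0.1 0 0 0"

```text
t: 29.1
eef_pos: [0.5774, -0.1121, 0.197]
ee_rot: [3.141, -0.0, -1.583]
force: [-1.6, -1.0, -0.3]
width: 0.0229
```

Request:
drive_tool --pt "0 0 0 0 0 0" --pt "0 0 0 0 0 0" --pt "0 0 0 0 0 0"

```text
t: 29.48
eef_pos: [0.5774, -0.112, 0.1973]
ee_rot: [3.142, -0.0, -1.583]
force: [-1.0, -1.9, 0.5]
width: 0.0228
```

```bash
python3 st.py
```

```text
29.475 [ 0.5774 -0.112   0.1973] [-1.01 -1.91  0.49] [-0.42   0.769 -0.021] 0.022842591174211415
(np.float64(-0.04309208547890233), [np.float64(0.12795728344793822), 522, np.float64(0.11761518293300166), 388])
[-1.27 -1.04 -0.18] [-0.471  0.749  0.015]
```

Request:
drive_tool --pt "-0.012 -0.02 0 0 0 0" --pt "0 0 0 0 0 0" --pt "0 0 0 0 0 0"

```text
t: 29.9
eef_pos: [0.5773, -0.1126, 0.1972]
ee_rot: [-3.141, 0.0, -1.583]
force: [-1.1, -0.0, -0.5]
width: 0.0231
```

```bash
python3 st.py
```

```text
29.9 [ 0.5773 -0.1126  0.1972] [-1.08 -0.01 -0.47] [ 0.009  0.139 -0.04 ] 0.023066270441052913
(np.float64(-0.07317860193846634), [np.float64(0.13155291814595615), 483, np.float64(0.11399005368072423), 390])
[-0.73  0.4  -1.4 ] [0.054 0.165 0.028]
```

Request:
drive_tool --pt "-0.006 0 -0.15 0 0 0" --pt "0 0 -0.2 0 0 0" --pt "0 0 -0.2 0 0 0" --pt "0 0 -0.06 0 0 0" --pt "0 0 0 0 0 0"

```text
t: 30.58
eef_pos: [0.5767, -0.1128, 0.1725]
ee_rot: [3.141, -0.0, -1.583]
force: [-0.5, -0.2, -0.8]
width: 0.0225
```

Request:
drive_tool --pt "0 0 -0.02 0 0 0" --pt "0 0 -0.015 0 0 0" --pt "0 0 -0.015 0 0 0" --pt "0 0 0 0 0 0" --pt "0 0 0 0 0 0"

```text
t: 31.2
eef_pos: [0.5768, -0.1128, 0.1708]
ee_rot: [-3.142, 0.0, -1.583]
force: [0.2, 0.5, -0.3]
width: 0.0226
```

```bash
python3 st.py
```

```text
31.2 [ 0.5768 -0.1128  0.1708] [ 0.2   0.48 -0.29] [ 0.043  0.057 -0.044] 0.022570419138335865
(np.float64(-0.07285866859621608), [np.float64(0.13154500036463013), 463, np.float64(0.11405891990153827), 390])
[ 0.28 -0.12 -0.64] [0.025 0.122 0.034]
```

Request:
drive_tool --pt "0 0 -0.02 0 0 0" --pt "0 0 -0.02 0 0 0" --pt "0 0 -0.02 0 0 0" --pt "0 0 0 0 0 0"

```text
t: 31.75
eef_pos: [0.5768, -0.1128, 0.1683]
ee_rot: [3.142, -0.0, -1.583]
force: [-0.9, -0.3, -0.3]
width: 0.0226
```

```bash
python3 st.py
```

```text
31.75 [ 0.5768 -0.1128  0.1683] [-0.9  -0.26 -0.31] [0.079 0.085 0.004] 0.02262694737606653
(np.float64(-0.0629726812847504), [np.float64(0.13038226121039087), 465, np.float64(0.11526881770205077), 392])
[-0.06 -0.45 -0.86] [-0.04   0.202  0.011]
```

Request:
drive_tool --pt "0 0 0 0 0 0" --pt "0 0 0 0 0 0" --pt "0 0 0 0 0 0" --claw 0.5

```text
t: 32.17
eef_pos: [0.5769, -0.1128, 0.1684]
ee_rot: [-3.141, -0.0, -1.583]
force: [0.3, 0.2, 0.3]
width: 0.0426
```

Request:
drive_tool --pt "0 0 0.2 0 0 0" --pt "0 0 0.75 0 0 0" --pt "0 0 0.8 0 0 0" --pt "0 0 0 0 0 0"

```text
t: 32.67
eef_pos: [0.5785, -0.1129, 0.242]
ee_rot: [-3.136, -0.0, -1.583]
force: [-0.4, 0.0, -1.6]
width: 0.044
```

Request:
drive_tool --pt "-0.165 0.2 0 0 0 -1" --pt "-0.165 0.2 0 0 0 -1" --pt "-0.165 0.2 0 0 0 -1" --pt "-0.165 0.2 0 0 0 -1" --pt "-0.165 0.2 0 0 0 -1"

```text
t: 33.3
eef_pos: [0.5434, -0.0725, 0.2382]
ee_rot: [3.141, -0.0, -2.11]
force: [0.7, -0.2, -0.2]
width: 0.0435
```

Request:
drive_tool --pt "-0.165 0.2 0 0 0 -1" --pt "-0.165 0.2 0 0 0 -1" --pt "-0.165 0.2 0 0 0 -1" --pt "-0.165 0.2 0 0 0 -1" --pt "-0.165 0.2 0 0 0 -1"

```text
t: 33.92
eef_pos: [0.5104, -0.0326, 0.2382]
ee_rot: [3.141, -0.0, -2.634]
force: [-0.1, -0.2, 0.2]
width: 0.0434
```

Request:
drive_tool --pt "-0.165 0.2 0 0 0 -1" --pt "-0.165 0.2 0 0 0 -1" --pt "-0.165 0.2 0 0 0 -1" --pt "-0.165 0.2 0 0 0 -1" --pt "-0.165 0.2 0 0 0 -1"

```text
t: 34.55
eef_pos: [0.4774, 0.0074, 0.2382]
ee_rot: [3.142, -0.0, 3.126]
force: [-0.2, 0.1, 0.1]
width: 0.0435
```

```bash
python3 st.py; python3 - <<'E'
from h import *
im,d=save("side","s4.png",(280,110,440,230),4)
C=cloud("side",d);r=np.hypot(C[...,0]-.5845,C[...,1]-.1255)
q=C[(r>.04)&(r<.056)&(C[...,2]>.1)&(C[...,2]<.15)];print("mountpan",np.median(q[:,2]),len(q))
for r in arm.landmark_of("poise_knob","side")[:2]+arm.landmark_of("w200_center","side")[:2]+arm.landmark_of("w100_center","side")[:2]: print(round(r["score"],2),w("side",r["point"]).round(4))
E
```

```text
34.55 [0.4774 0.0074 0.2382] [-0.17  0.1   0.08] [-0.046 -0.007 -0.022] 0.04351799572015688
(np.float64(0.07226162525907076), [np.float64(0.11414556425675859), 430, np.float64(0.13148835431893557), 398])
[-1.54  0.61 -0.58] [ 0.109  0.13  -0.031]
mountpan 0.13138217444749734 391
0.72 [0.5832 0.1243 0.153 ]
0.66 [0.4803 0.0054 0.128 ]
0.45 [ 0.7171 -0.3509  0.0111]
0.44 [ 0.5787 -0.1149  0.1261]
0.62 [ 0.5763 -0.1118  0.1506]
```

View pics/s4.png

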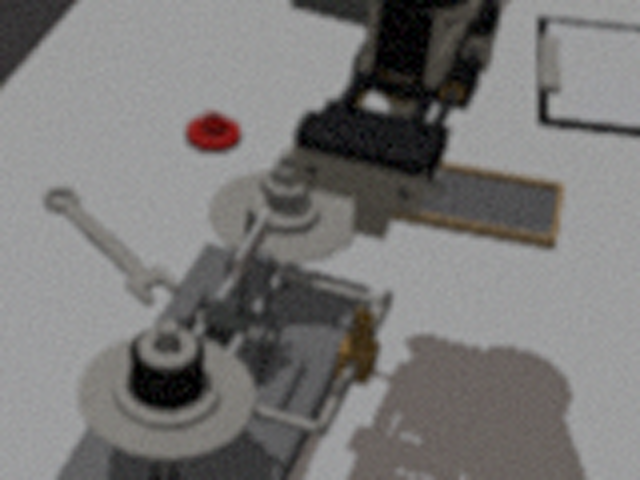

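The crop shows both weights stacked over the stem at (288,195) and the mount seated at (165,375). The beam is on the + stop, so the poise should read about 9–33 g. Moving it about 36 mm towards the mount.

Request:
drive_tool --pt "0.04 0 -0.6 0 0 0" --pt "0 0 -1 0 0 0" --pt "0 0 -0.8 0 0 0" --pt "0 0 -0.4 0 0 0" --pt "0 0 -0.18 0 0 0"

```text
t: 35.42
eef_pos: [0.4792, 0.0068, 0.1182]
ee_rot: [-3.141, -0.002, 3.13]
force: [-0.1, -0.0, 0.3]
width: 0.0441
```

Request:
drive_tool --pt "0 0 0 0 0 0" --pt "0 0 0 0 0 0" --pt "0 0 0 0 0 0" --pt "0 0 0 0 0 0" --pt "0 0 0 0 0 0" --claw 0 --newtons 4

```text
t: 36.05
eef_pos: [0.4799, 0.0074, 0.1198]
ee_rot: [3.141, 0.001, 3.13]
force: [0.1, 0.5, 3.4]
width: 0.0164
```

Request:
drive_tool --pt "0.005 0.2 0.01 0 0 0" --pt "0.005 0.3 0.02 0 0 0" --pt "0.005 0.3 0.02 0 0 0" --pt "0 0.1 0.01 0 0 0" --pt "0 0 0 0 0 0"

```text
t: 36.67
eef_pos: [0.4803, 0.044, 0.1216]
ee_rot: [3.141, 0.0, 3.13]
force: [3.7, 0.2, -2.0]
width: 0.0162
```

Request:
drive_tool --pt "0 0 0 0 0 0" --pt "0 0 0 0 0 0" --pt "0 0 0 0 0 0" --pt "0 0 0 0 0 0" --pt "0 0 0 0 0 0" --claw 0.45

```text
t: 37.3
eef_pos: [0.4799, 0.0431, 0.1216]
ee_rot: [-3.142, -0.0, 3.129]
force: [-0.5, -0.6, -0.4]
width: 0.0392
```

Request:
drive_tool --pt "0 0 0 0 0 0" --pt "0 0 0 0 0 0" --pt "0 0 0 0 0 0" --pt "0 0 0 0 0 0" --pt "0 0 0 0 0 0"

```text
t: 37.92
eef_pos: [0.48, 0.0432, 0.1216]
ee_rot: [3.142, 0.0, 3.129]
force: [0.5, -0.6, -1.3]
width: 0.0392
```

```bash
python3 st.py; python3 st.py|tail -2
```

```text
37.925 [0.48   0.0432 0.1216] [ 0.45 -0.63 -1.3 ] [-0.04  -0.002 -0.001] 0.039214832192916264
(np.float64(0.019060153915508953), [np.float64(0.12073662299124133), 326, np.float64(0.12531105993096348), 392])
[ 0.3   0.83 -0.55] [-0.068 -0.01  -0.038]
(np.float64(0.01916089914792326), [np.float64(0.12087286864103275), 331, np.float64(0.12547148443653433), 389])
[-0.17 -0.04 -0.42] [-0.014 -0.059  0.03 ]
```

Request:
drive_tool --pt "0 0 0 0 0 0" --pt "0 0 0 0 0 0" --pt "0 0 0 0 0 0" --pt "0 0 0 0 0 0" --claw 0

```text
t: 38.52
eef_pos: [0.48, 0.0433, 0.1215]
ee_rot: [3.141, -0.0, 3.129]
force: [0.4, 0.4, -0.2]
width: 0.016
```

Request:
drive_tool --pt "0 0.07 0 0 0 0" --pt "0 0.07 0 0 0 0" --pt "0 0 0 0 0 0" --pt "0 0 0 0 0 0"

```text
t: 39.02
eef_pos: [0.4801, 0.0491, 0.1216]
ee_rot: [3.141, 0.0, 3.13]
force: [0.2, 1.7, -0.5]
width: 0.0159
```

Request:
drive_tool --pt "0 0 0 0 0 0" --pt "0 0 0 0 0 0" --pt "0 0 0 0 0 0" --pt "0 0 0 0 0 0" --pt "0 0 0 0 0 0" --claw 0.45

```text
t: 39.65
eef_pos: [0.48, 0.0488, 0.1215]
ee_rot: [3.142, -0.0, 3.129]
force: [-0.3, 0.8, -0.3]
width: 0.039
```

Request:
drive_tool --pt "0 0 0 0 0 0" --pt "0 0 0 0 0 0" --pt "0 0 0 0 0 0" --pt "0 0 0 0 0 0" --pt "0 0 0 0 0 0"

```text
t: 40.28
eef_pos: [0.48, 0.0488, 0.1215]
ee_rot: [3.142, -0.0, 3.129]
force: [1.1, -0.1, -0.1]
width: 0.0395
```

```bash
python3 st.py; python3 st.py|tail -2
```

```text
40.275 [0.48   0.0488 0.1215] [ 1.05 -0.08 -0.08] [-0.038  0.026  0.005] 0.03950248250663876
(np.float64(0.0018360137013478939), [np.float64(0.12291951532225776), 320, np.float64(0.12336015861058125), 391])
[-0.26 -0.66  0.19] [-0.029  0.006  0.015]
(np.float64(0.003075659488365838), [np.float64(0.12268132609169236), 327, np.float64(0.12341948436890016), 387])
[0.26 0.7  0.06] [-0.08  -0.054 -0.008]
```

Level within about 0.003 rad. Next I retreat straight up and clear, let the beam settle, and check with both cameras.

Request:
drive_tool --pt "0 0 0.3 0 0 0" --pt "0 0 0.8 0 0 0" --pt "0 0 1 0 0 0" --pt "-0.5 -0.5 1 0 0 0" --pt "-0.8 -1 0.3 0 0 0"

```text
t: 41.0
eef_pos: [0.4291, -0.0109, 0.2608]
ee_rot: [3.141, 0.004, 3.131]
force: [-0.9, -0.2, 0.3]
width: 0.0397
```

Request:
drive_tool --pt "-0.5 -1 0 0 0 0" --pt "0 -1 0 0 0 0" --pt "0 -1 0 0 0 0" --pt "0 -1 0 0 0 0" --pt "0 -1 0 0 0 0"

```text
t: 41.62
eef_pos: [0.4079, -0.2126, 0.2587]
ee_rot: [-3.141, 0.001, 3.13]
force: [0.6, 0.7, 0.3]
width: 0.0393
```

Request:
drive_tool --pt "0 0 0 0 0 0" --pt "0 0 0 0 0 0" --pt "0 0 0 0 0 0" --pt "0 0 0 0 0 0" --pt "0 0 0 0 0 0"

```text
t: 42.25
eef_pos: [0.4082, -0.2107, 0.2577]
ee_rot: [-3.142, 0.0, 3.131]
force: [0.3, 0.2, 0.5]
width: 0.0395
```

```bash
python3 - <<'E'
from h import *
for i in range(2):
  for c in("top","side"): print(c,tilt(c))
a,_=arm.grab_frame("top");b,_=arm.grab_frame("side")
o=np.vstack([cv2.resize(a[160:300,270:490],(660,420)),cv2.resize(b[120:250,270:540],(374,180))[:, :374].repeat(1,1) if 0 else cv2.resize(b[140:210,290:450],(660,180))])
cv2.imwrite("pics/f.png",o[:,:,::-1])
for n in("w200_center","w100_center","w50_center","mount_center","spare_mount","wrench"):
  for c in("top","side"):
    for r in arm.landmark_of(n,c)[:2]: print(c,n,round(r["score"],2),w(c,r["point"]).round(4))
print(arm.get_state()["t"],arm.get_state()["eef_pos"])
E
```

```text
top (np.float64(0.0034770281060655015), [np.float64(0.12534471373423672), 543, np.float64(0.12617920047969244), 658])
side (np.float64(0.004626903919043949), [np.float64(0.12238744524786282), 468, np.float64(0.12349790218843337), 396])
top (np.float64(0.002499125568570145), [np.float64(0.12550740866157284), 539, np.float64(0.12610719879802967), 658])
side (np.float64(0.0046311462738493625), [np.float64(0.12231256169106092), 474, np.float64(0.12342403679678476), 384])
top w200_center 0.74 [ 0.7192 -0.3467  0.0075]
top w200_center 0.55 [ 0.5785 -0.1113  0.1408]
side w200_center 0.56 [ 0.5772 -0.1117  0.131 ]
side w200_center 0.45 [ 0.7189 -0.3499  0.0112]
top w100_center 0.59 [ 0.5767 -0.1143  0.16  ]
top w100_center 0.44 [ 4.201e-01  3.827e-01 -4.000e-04]
side w100_center 0.45 [ 0.5749 -0.1108  0.1595]
top w50_center 0.41 [ 0.5801  0.0071 -0.0014]
side w50_center 0.61 [ 0.5035 -0.3385  0.0119]
top mount_center 0.89 [0.5864 0.1276 0.146 ]
side mount_center 0.64 [0.5843 0.1267 0.1426]
top spare_mount 0.58 [0.4217 0.3807 0.0006]
side spare_mount 0.63 [0.4233 0.3797 0.0009]
side spare_mount 0.25 [0.4786 0.0526 0.1238]
top wrench 0.8 [ 0.7498 -0.1536  0.0023]
side wrench 0.79 [ 0.7482 -0.155  -0.0028]
43.15 [ 0.40800633 -0.21117115  0.25754095]
```

View pics/f.png

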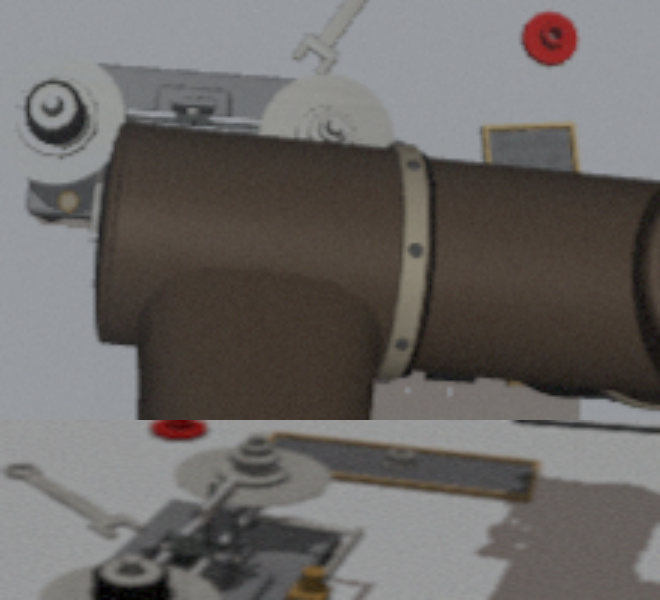

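The final picture shows both weights stacked on their pan at (330,130) and (258,452), the mount on its pan at (55,108), the 50 g upright in the tray at (400,455), and the arm clear.

```bash
python3 -c "
from h import *
arm.job_done();print(arm.get_state()['t'])"
```

```text
the job is handed in; nothing more can be done
the job is handed in; nothing more can be done
```

The job is handed in, with the beam resting level. I threaded the 200 g and then the 100 g weight over the stem by feel, and trimmed with the poise. The 50 g weight was not needed and stays in the tray. The poise ended at about 17 g if it started near zero (not measured), so the mount weighs roughly 317 g.

**Last checks, at about 43 s:**
- **Beam:** tilt read +0.0025 to +0.0035 rad on the top camera and +0.0046 rad on the side camera, against the 0.015 rad limit. Repeat readings were steady.
- **Weights and mount:** both weights were found within about 2 mm of the stem. The mount was upright on its pan, and the 50 g upright in the tray.
- **Other things:** the spare mount and wrench were where they started, within the networks' accuracy, and the arm was clear.

**What disagreed or went less smoothly:**
- With the 200 g on, the beam's stop read about -0.073 rad instead of -0.08. I took that as a soft stop.
- The 100 g weight first caught on the stem and pressed the pan down a few millimetres, with about 2 N sideways. It threaded after a shift of under 1 mm.
- The networks sometimes reported the red look-alike as the 200 g weight, and the top camera missed the 50 g behind the arm in the last check. I judged both by the pictures and the side camera.

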